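# Lock the filter cartridge into the dust intake and switch it on

### The arm

A 6-joint arm with a two-finger parallel gripper is mounted at the origin on the work surface. World frame = base frame: x ahead of the robot, y to its left, z up, the work surface at z = 0. Lengths are in mm, angles in rad, forces in N, time in s.
With the tool pointing down it reaches from about 350 to 775 mm from the base axis. Payload 7.3 kg.
Tool frame: the origin (TCP) lies midway between the tips of the shut fingers; the grasp point (between the pads) lies 19 mm behind it; z points along the fingers, y is the direction in which the jaws open and shut (so a half turn about z gives the same grasp; the last joint's range is limited). The gripper opens to 92 mm and grips with 3 to 60 N. Pads are 19 mm wide; open, the fingers measure 130 mm over their backs; the gripper's body (75 mm by 190 mm) begins 47 mm behind the grasp point.
Start: joints at [-1.276, 0.342, 1.524, -0, 1.275, -0.146], TCP at [224.022, -474.825, 226.741] pointing down, gripper open.
Joint ranges: [-2.53, 2.53], [-0.77, 2.02], [0.04, 2.7], [-1, 4.14], [0.28, 2.66], [-3.11, 3.11]. Speed limits (rad/s): [2.57, 2.57, 3.14, 3.14, 3.14, 3.14].

### API

Orientations are given as [roll, pitch, yaw] about the fixed x, y, z axes, in that order (R = Rz(yaw) Ry(pitch) Rx(roll)).
In Python, from plant import sensors, imaging, ticket gives the robot as it stands. The module is installed in compiled form; this text tells all that it offers.
- The arm moves only by the tool arm_command, never from a script. Its argument "increments" is one flat list of numbers, 5 for each row, row after row: the closure, from 0 (fully open) to 1 (shut), then the shift along the tool's x, y, z in mm, then the turn about the tool's z in degrees. In form: [hand, dx, dy, dz, spin, hand, dx, dy, dz, spin, ...]. A call has 1 to 20 rows; each row is the pose to reach, as a shift and turn from the pose commanded when the call began, along the tool's axes at that moment; what a row does not reach only later rows make up. A row lasts 1/8 s, in which the tool goes at most 62.5 mm and 10.7 degrees, less where a joint would pass 70% of its speed; a pose out of reach is approached as far as the arm can. A call with a gripper value outside its range is refused whole. The fingers move at their own pace and stop on an object; the grip force is fixed at half the most. Time passes only in rows, so rows that repeat a pose let the fingers close. It gives the time, the measured TCP pose, the force and the opening at its end, in the units of the state.
- sensors.get_obs(): the state, without advancing time (a new reading comes with each control period).
- imaging.capture(name): name is "scene" or "top"; returns the picture (400x640x3 uint8, blue, green, red); there is no depth.
- imaging.calibration(name): a dict with "fx", "fy", "cx", "cy" (pixels), "world_to_cam" (4x4, takes a point from world to camera coordinates). Camera axes: x right, y down, z forward; pixel columns grow to the right and rows downward; lengths in mm; the calibration is good to about 2 mm. A picture is of the moment at which its call begins. calibration takes no time and is no camera call.
- ticket.close_job(): hands the job in, once; it reports no verdict.
The state is a dict: "time": time; "joint_positions": joint angles; "dq": joint speeds; "tau": joint torques, N m; "tool_pos": TCP position; "tcp_rot": TCP orientation; "contact_force": force on the tool from outside, world axes, zero at the start; "moment": the same for the moment, N m; "grip_width": finger opening in mm.
Only numpy, scipy, OpenCV 4.12 (cv2) and the standard library are available. Lean on these libraries where they do the work, as an engineer would, in place of code of your own. Each camera call takes 0.05 s, during which the arm holds its last target. There are 200 camera calls.

### The job

Fit the orange-handled filter cartridge to the sloping port of the green dust intake box: lugs through the slots, pushed fully home, then turned clockwise to the stop so that it is locked. Only when it is locked, throw the red switch lever on the box right over to its other side to start the extraction. Leave the carver's other things on the bench where they are.

Things in the scene. Friction and masses are not known exactly. Their poses are not given: they have to be found in the camera images.
- cartridge: Loose filter cartridge, about 120 g, upright on the bench. Origin: centre of its underside; z up its axis. Grey plug 44 mm across, z = 0 to 30 mm (foot tapered to 39 mm over 4 mm); black flange 68 mm across, z = 30 to 38 mm; orange grip bar on top, z = 38 to 70 mm, 14 mm thick along y, 54 mm long along x. Lugs: see point cartridge_seat.
- cartridge_seat (a point): Point on the cartridge's axis at the flange's underside (30 mm above its origin), axes as the cartridge. Two orange lugs stick out of the plug along +x and -x, in line with the grip bar: 10 mm wide, out to 30 mm radius, 8 to 15 mm below this point. A half turn makes no difference.
- port: Bayonet port: aluminium plate 6 mm thick, flush in the box's sloping front. Origin: hole centre at the outer face, 95 mm above the bench; z out of the face, 30 deg from vertical; x the line of the lugs and grip bar when locked (red marks). Hole 48 mm across. Home means flange on the face; then the lugs are behind the plate with 2 mm play and turn 60 deg clockwise (seen from outside) to a stop.
- port_slot (a point): A point on the face in one of the port's two opposite entry slots, 28 mm from the hole's centre, 60 deg counterclockwise (seen from outside) from port x, by a yellow mark. Slots are 15 mm wide and reach to 32 mm radius. The lugs meet the face when the flange is still 15 mm off it. From the slots the lugs can turn clockwise only.
- intake: Green dust intake box, fixed. Origin on the bench under the port's centre, z up, x level, away from its sloping front. Slope from x = -56 mm (63 mm high) to 56 mm (128 mm high), y = -75 to 75 mm; behind it a flat top 128 mm high to x = 131 mm, then a pipe 96 mm high to x = 236 mm. Beside the slope, y = 75 to 165 mm, a deck 60 mm high carries the red switch lever.
- switch (a joint): Angle of the red switch lever: 0 off (leaning to the box's -x), 1.0 fully thrown (leaning to its +x). It swings about the box's y axis with slight friction and stays where it is left.
- switch_tip (a point): Centre of the red ball, 26 mm across, at the top of the switch lever; the lever is 70 mm long from its pivot, on the deck beside the slope.
- wax_tin: Bystander: round wax tin, brass-coloured with steel lid, 74 mm across, 32 mm high. Origin on its underside. Leave alone.
- rosette: Bystander: square wooden block 70 x 70 x 26 mm with a carved rosette (about 33 mm high). Origin on its underside. Leave alone.
- chisel_a: Bystander: carving chisel, light wood handle, 240 mm long, lying flat. Origin on its underside. Leave alone.
- chisel_b: Bystander: carving chisel, dark wood handle, 240 mm long, lying flat. Origin on its underside. Leave alone.
- mallet: Bystander: round wooden mallet lying on its side, 250 mm long, head 68 mm across. Origin on its underside. Leave alone.
- sanding_block: Bystander: cork sanding block 110 x 60 x 32 mm. Origin on its underside. Leave alone.
Things that resemble listed ones, but are neither listed nor needed, are in the scene too. Several things look just like the cartridge: the one meant starts farthest to the robot's left.

How it is judged:
By the outcome, as a careful person would: the job done as asked, in the order asked, and still so for the second after the job is handed in, with the robot touching nothing.
It also fails if it takes over 54 s, if anything falls off the work surface, if the arm or the gripper's body presses on something with over 40 N, if the wrist force passes 120 N, or if a joint passes its speed limit or range.

## Working session

There is one attempt and no reset: what is moved stays moved. The work goes in short steps, Python scripts to look and compute and a tool call to move; the robot and the scene stay as the last step left them, time stands still between calls to the robot, and variables do not carry over. Pictures are saved under pics/ and viewed, about 8 in all and at most 12, crops included, and the job is handed in when it is done.

Besides the shell and the picture viewer there is one more tool, called after ">>>" by a JSON object that holds its "op" and its "data". arm_command: Moves the arm, as the interface text tells. Its arguments: {"type":"object","properties":{"increments":{"type":"array","items":{"type":"number"}}},"required":["increments"]}

```bash
mkdir -p pics; python3 - <<'E'
from plant import sensors, imaging
import cv2, numpy as np
for n in("scene","top"):
    cv2.imwrite(f"pics/{n}0.png",imaging.capture(n))
    c=imaging.calibration(n); print(n,c["fx"],c["fy"],c["cx"],c["cy"]);print(np.round(c["world_to_cam"],4).tolist())
print(sensors.get_obs())
E
```

```text
scene 394.7099892678544 394.7099892678544 320.58239899671935 206.3374115792732
[[0.8724, 0.4889, 0.0045, -580.6044], [0.4127, -0.7315, -0.5428, -46.4914], [-0.2621, 0.4753, -0.8399, 1301.345], [0.0, 0.0, 0.0, 1.0]]
top 360.9402698080464 360.9402698080464 321.77338998115624 200.89712881985997
[[0.1084, -0.9941, -0.0057, 111.3523], [-0.9732, -0.105, -0.2048, 567.2026], [0.2029, 0.0278, -0.9788, 922.9542], [0.0, 0.0, 0.0, 1.0]]
{'time': 0.1, 'joint_positions': array([-1.27600153e+00,  3.42636896e-01,  1.52489904e+00, -2.07817664e-05,
        1.27539007e+00, -1.45994616e-01]), 'dq': array([-0.0009575 , -0.00101347, -0.00272648, -0.00063847, -0.00123952,
       -0.00021474]), 'tau': array([ 9.10475337e-04, -4.32005560e+01, -2.44693834e+01,  7.18331407e-02,
        5.25691453e-02, -3.93455525e-05]), 'tool_pos': array([ 223.90701157, -474.47071249,  226.13067465]), 'tcp_rot': array([-3.14027059e+00, -1.74310017e-04,  4.40795365e-01]), 'contact_force': array([-0.40397104, -0.08123544,  0.27829831]), 'moment': array([-0.04228098, -0.00138411, -0.02193233]), 'grip_width': 91.95990053611543}
```

View pics/scene0.png

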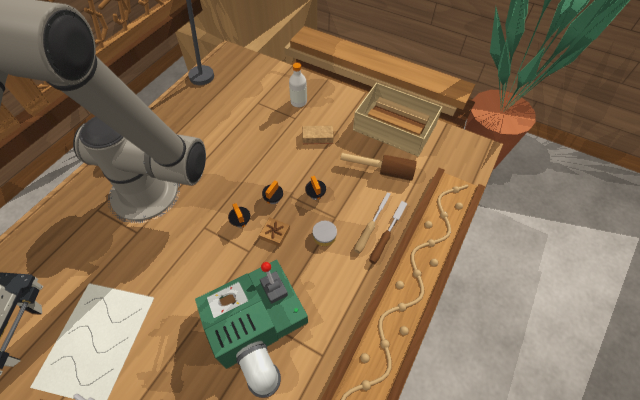

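View pics/top0.png

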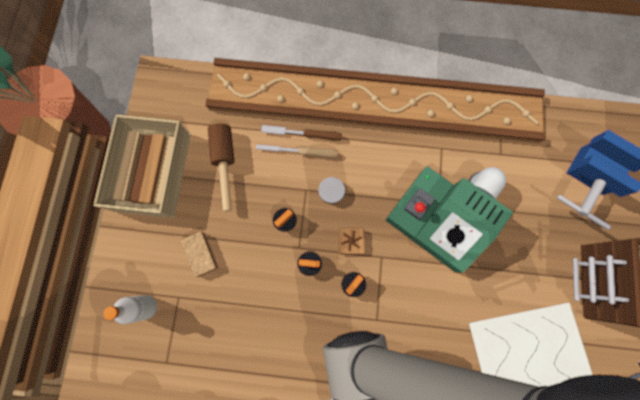

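```bash
cat > h.py <<'E'
import numpy as np, cv2
from plant import sensors, imaging
def w2p(n,P):
    c=imaging.calibration(n);T=np.array(c["world_to_cam"]);q=np.atleast_2d(P)@T[:3,:3].T+T[:3,3]
    return np.c_[c["fx"]*q[:,0]/q[:,2]+c["cx"],c["fy"]*q[:,1]/q[:,2]+c["cy"]]
def ray(n,u,v):
    c=imaging.calibration(n);T=np.array(c["world_to_cam"]);R=T[:3,:3]
    return -R.T@T[:3,3], R.T@np.array([(u-c["cx"])/c["fx"],(v-c["cy"])/c["fy"],1])
def p2w(n,u,v,z):
    o,d=ray(n,u,v);return o+d*(z-o[2])/d[2]
def tri(a,b):
    (o1,d1),(o2,d2)=ray("top",*a),ray("scene",*b)
    s=np.linalg.lstsq(np.c_[d1,-d2],o2-o1,rcond=None)[0]
    p,q=o1+s[0]*d1,o2+s[1]*d2;return (p+q)/2,np.linalg.norm(p-q)
def crop(im,x,y,w,h,k):return cv2.resize(im[y:y+h,x:x+w],None,fx=k,fy=k,interpolation=cv2.INTER_CUBIC)
E
python3 - <<'E'
from h import *
t=cv2.imread("pics/top0.png");s=cv2.imread("pics/scene0.png")
a=np.hstack([crop(t,385,160,133,120,3),crop(s,190,250,133,120,3)])
b=np.hstack([crop(t,260,190,133,105,3),crop(s,215,160,133,105,3)])
cv2.imwrite("pics/crop1.png",cv2.resize(np.vstack([a,b]),(798,675)) [:600] if 0 else np.vstack([a,b])[:600])
for p in((284,219),(310,264),(353,284)):print("cart top",p,p2w("top",*p,60))
for p in((315,187),(272,191),(239,214)):print("cart scene",p,p2w("scene",*p,60))
print(p2w("top",456,236,95),p2w("scene",228,300,95),tri((456,236),(228,300)))
print("ball",tri((420,207),(266,267)))
E
```

```text
cart top (284, 219) [491.30242022 267.51435502  60.        ]
cart top (310, 264) [380.30661978 184.20560352  60.        ]
cart top (353, 284) [341.62227592  67.51840762  60.        ]
cart scene (315, 187) [500.73898532 257.63543973  60.        ]
cart scene (272, 191) [391.38287364 178.24536903  60.        ]
cart scene (239, 214) [351.23585899  58.59509264  60.        ]
[ 489.98430065 -180.89687885   95.        ] [ 495.83207727 -180.57319479   95.        ] (array([ 492.24467557, -181.05366191,   89.95954606]), np.float64(4.37972186840037))
ball (array([545.71922059, -72.88182659, 143.01379313]), np.float64(1.533770729887325))
```

View pics/crop1.png

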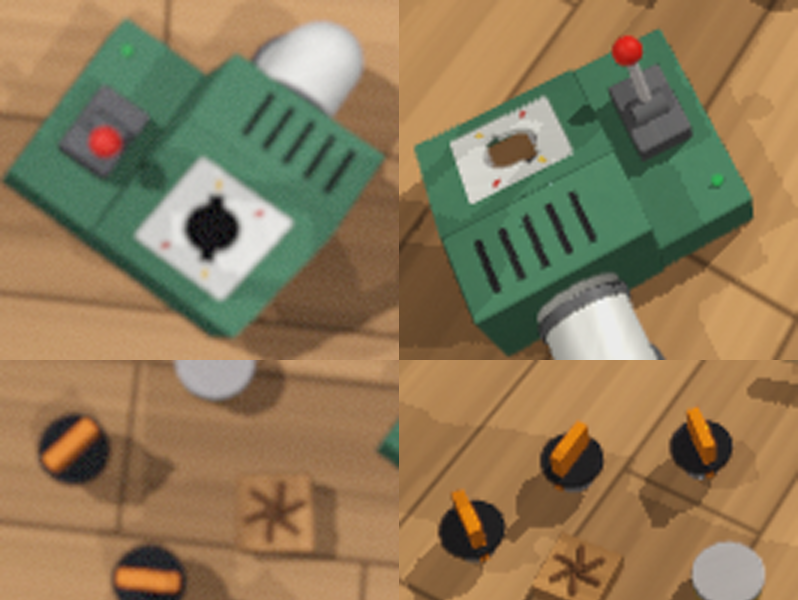

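```bash
cat >> h.py <<'E'
def Rz(a):return np.array([[np.cos(a),-np.sin(a),0],[np.sin(a),np.cos(a),0],[0,0,1]])
E
python3 - <<'E'
from h import *
from scipy.optimize import least_squares
S=[((-56,-75,63),(195.3,298.3)),((56,-75,128),(205.3,331)),((131,-75,128),(217,357.3)),((56,75,128),(261.3,301)),((131,75,128),(275.3,329.3)),((-56,165,60),(275.3,260.7))]
T=[((56,75,128),(464.3,179)),((131,-75,128),(512.7,211.7)),((-56,165,60),(386.7,220)),((0,0,95),(456,236)),]
def res(p):
    r=[]
    for n,L in(("scene",S),("top",T)):
        M=np.array([l[0] for l in L])@Rz(p[2]).T+[p[0],p[1],0]
        r.append(w2p(n,M)-np.array([l[1] for l in L]))
    return np.vstack(r)
f=least_squares(lambda p:res(p).ravel(),[492,-181,-.6],loss="soft_l1")
print(f.x,np.degrees(f.x[2]));print(res(f.x).round(1).tolist())
x,y,a=f.x
C=np.array([x,y,95]);zp=Rz(a)@[-.5,0,3**.5/2];u=Rz(a)@[3**.5/2,0,.5];v=Rz(a)@[0,1,0]
def on(n,px):
    o,d=ray(n,*px);P=o+d*((C-o)@zp)/(d@zp);q=P-C;return np.round([q@u,q@v,np.degrees(np.arctan2(q@v,q@u))],1)
for k,p in dict(yel=[(458,221.3),(453.3,251)],red=[(471.3,231),(440,241.7)],c=[(456,236)]).items():print(k,[on("top",q) for q in p])
# cartridge bar fit
t=cv2.imread("pics/top0.png");s=cv2.imread("pics/scene0.png")
for n,im,(X,Y) in(("top",t,(284,219)),("scene",s,(315,187))):
    h=cv2.cvtColor(im,cv2.COLOR_BGR2HSV);m=cv2.inRange(h,(5,150,120),(20,255,255));M=np.zeros_like(m);M[Y-18:Y+18,X-18:X+18]=255
    pts=np.argwhere(m&M)[:,::-1].astype(np.float32);print(n,len(pts),pts.mean(0),cv2.minAreaRect(pts))
    k=cv2.inRange(h,(0,0,0),(179,255,60))&M;pp=np.argwhere(k|(m&M))[:,::-1].astype(np.float32);print(pp.min(0),pp.max(0),cv2.minEnclosingCircle(pp))
print("ball box frame",Rz(-a)@(np.array([545.7,-72.9,143])-[x,y,0]))
E
```

```text
[ 493.64947092 -180.81642701   -0.54480018] -31.214750886100724
[[-0.4, 1.2], [-1.4, -1.0], [-1.4, 1.7], [0.5, -1.2], [-0.2, -2.9], [1.7, -1.6], [-16.4, 18.5], [1.9, -1.9], [1.6, -4.6], [0.0, -1.4]]
yel [array([30.8, 17.9, 30.2]), array([ -39.3,  -22.1, -150.6])]
red [array([ 30.3, -22.3, -36.3]), array([-40.1,  18.5, 155.2])]
c [array([  -3. ,   -2.3, -142.7])]
top 158 [282.8038  217.62025] ((282.9524841308594, 217.49774169921875), (7.264865398406982, 21.996397018432617), 47.72631072998047)
[274. 209.] [295. 230.] ((284.2896423339844, 219.1731414794922), 11.365632057189941)
scene 112 [315.13394 184.33928] ((316.3448486328125, 186.862060546875), (24.511783599853516, 6.31364107131958), 68.19859313964844)
[306. 175.] [325. 199.] ((316.0, 187.0), 12.369417190551758)
ball box frame [-11.41216788 119.26850054 143.        ]
```

```bash
cat >> h.py <<'E'
from scipy.optimize import minimize
from itertools import product
def hull(n,P,off,k=8):
    m=np.zeros((400*k//8,640*k//8),np.uint8);return cv2.convexHull(((w2p(n,P)-off)*k).astype(np.float32))
def cartmask(n,p,part,off,sz,k=8):
    m=np.zeros((sz*k,sz*k),np.uint8)
    if part=="bar":P=np.array(list(product((-27,27),(-7,7),(38,70))),float)
    else:
        a=np.linspace(0,2*np.pi,40);P=np.vstack([np.c_[34*np.cos(a),34*np.sin(a),0*a+z] for z in(30,38)])
    P=P@Rz(p[2]).T+[p[0],p[1],0]
    q=cv2.convexHull(((w2p(n,P)-off+.5)*k).astype(np.int32));cv2.fillConvexPoly(m,q,1);return m
def delta(x,y,z,yawdeg):
    o=sensors.get_obs();R=cv2.Rodrigues(np.zeros(3))[0]
    from scipy.spatial.transform import Rotation as Ro
    R=Ro.from_euler("xyz",o["tcp_rot"]).as_matrix();d=R.T@(np.array([x,y,z])-o["tool_pos"])
    s=-(yawdeg-np.degrees(o["tcp_rot"][2]));s=(s+180)%360-180
    print("pos",o["tool_pos"].round(1),"yaw",np.degrees(o["tcp_rot"][2]).round(1),"delta",d.round(1),"spin",round(s,1),"(alt",round(s-180*np.sign(s),1),") j6",o["joint_positions"][5].round(2),"t",o["time"])
E
python3 - <<'E'
from h import *
ims={"top":cv2.imread("pics/top0.png"),"scene":cv2.imread("pics/scene0.png")};ctr={"top":(284,219),"scene":(315,187)};obs={}
for n in ims:
    h=cv2.cvtColor(ims[n],cv2.COLOR_BGR2HSV);X,Y=ctr[n]
    m=cv2.inRange(h,(5,150,100),(20,255,255))[Y-20:Y+20,X-20:X+20]
    _,l,st,_=cv2.connectedComponentsWithStats(m);m=(l==1+np.argmax(st[1:,4])).astype(np.uint8)
    obs[n]=cv2.resize(m*255,None,fx=8,fy=8,interpolation=cv2.INTER_LINEAR)>127
def cost(p,ns):
    return sum(1-(a&b).sum()/(a|b).sum() for n in ns for a,b in[(cartmask(n,p,"bar",np.array(ctr[n])-20,40)>0,obs[n])])
for ns in(("top",),("scene",),("top","scene")):
    best=min((minimize(cost,[494,262,y0],args=(ns,),method="Nelder-Mead",options=dict(initial_simplex=[[494,262,y0],[500,262,y0],[494,268,y0],[494,262,y0+.3]])) for y0 in np.radians([-80,-40,0,40])),key=lambda r:r.fun)
    print(ns,best.x[:2],np.degrees(best.x[2]),best.fun)
E
```

```text
('top',) [495.6921487 271.1714884] -40.881927027705046 0.12400650289017345
('scene',) [493.80718319 271.30177458] -41.57514253431375 0.10105504004067623
('top', 'scene') [494.50357581 271.20950647] -40.30621113256224 0.2406989294635863
```

```bash
python3 -c "
from h import *
delta(494.5,271.2,160,109)"
```

```text
pos [ 223.9 -474.5  226.1] yaw 25.3 delta [ 562.9 -558.9   67. ] spin -83.7 (alt 96.3 ) j6 -0.15 t 0.1
```

>>> {"op": "arm_command", "data": {"increments": [0, 563, -559, 0, -83.7, 0, 563, -559, 0, -83.7, 0, 563, -559, 0, -83.7, 0, 563, -559, 0, -83.7, 0, 563, -559, 0, -83.7, 0, 563, -559, 0, -83.7, 0, 563, -559, 0, -83.7, 0, 563, -559, 0, -83.7, 0, 563, -559, 0, -83.7, 0, 563, -559, 0, -83.7, 0, 563, -559, 0, -83.7, 0, 563, -559, 0, -83.7, 0, 563, -559, 0, -83.7, 0, 563, -559, 0, -83.7, 0, 563, -559, 66, -83.7, 0, 563, -559, 66, -83.7, 0, 563, -559, 66, -83.7]}}

```text
time: 2.22
tool_pos: [495.2, 270.4, 162.0]
tcp_rot: [3.141, 0.0, 1.901]
contact_force: [-0.1, 0.3, 0.7]
grip_width: 91.8
```

```bash
python3 -c "
from h import *
delta(494.5,271.2,28,109)
t=imaging.capture('top');s=imaging.capture('scene')
cv2.imwrite('pics/c2.png',np.hstack([crop(t,235,170,100,100,4),crop(s,265,120,100,100,4)]))"
```

```text
pos [495.2 270.4 162. ] yaw 108.9 delta [  1.   -0.4 134. ] spin -0.1 (alt 179.9 ) j6 0.03 t 2.225
```

View pics/c2.png

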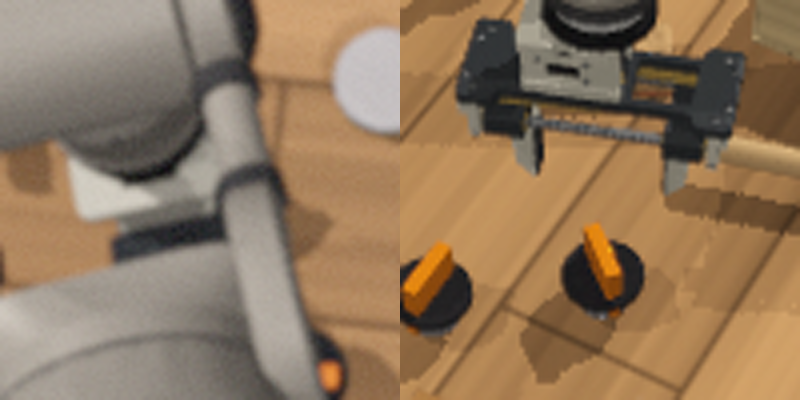

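The three candidates, by scene pixel, are (315,187), (272,191) and (239,214). The first has the largest y (271 mm), so it is the one meant. The crop shows the open gripper right above it, so I descend and grip the flange.

>>> {"op": "arm_command", "data": {"increments": [0, 1, 0, 60, 0, 0, 1, 0, 110, 0, 0, 1, 0, 134, 0, 0, 1, 0, 134, 0, 0, 1, 0, 134, 0, 0.5, 1, 0, 134, 0, 0.5, 1, 0, 134, 0, 0.5, 1, 0, 134, 0, 0.5, 1, 0, 134, 0, 0.5, 1, 0, 134, 0]}}

```text
time: 3.58
tool_pos: [494.7, 272.0, 27.3]
tcp_rot: [3.141, 0.0, 1.902]
contact_force: [-1.1, -0.8, 5.2]
grip_width: 67.2
```

```bash
cat >> h.py <<'E'
A=np.radians(-31.2);B0=np.array([492.2,-180.9])
def go(bx,by,z,yaw=148.8):
    w=Rz(A)@[bx,by,0];print(bx,by,z,end=": ");delta(B0[0]+w[0],B0[1]+w[1],z,yaw)
E
python3 -c "
from h import *
print(sensors.get_obs()['contact_force'])
go(40,-45,225)"
```

```text
[-1.06013955 -0.76772655  5.24332856]
40 -45 225: pos [494.7 272.   27.3] yaw 109.0 delta [-487.1 -158.2 -197.8] spin -39.8 (alt 140.2 ) j6 0.04 t 3.575
```

>>> {"op": "arm_command", "data": {"increments": [0.5, 0, 0, -40, 0, 0.5, 0, 0, -100, 0, 0.5, 0, 0, -160, 0, 0.5, 0, 0, -198, 0, 0.5, -45, -15, -198, -4, 0.5, -95, -31, -198, -8, 0.5, -145, -47, -198, -12, 0.5, -195, -63, -198, -16, 0.5, -245, -80, -198, -20, 0.5, -295, -96, -198, -24, 0.5, -345, -112, -198, -28, 0.5, -395, -128, -198, -32, 0.5, -445, -145, -198, -36, 0.5, -487, -158, -198, -39.8, 0.5, -487, -158, -198, -39.8, 0.5, -487, -158, -198, -39.8]}}

```text
time: 5.58
tool_pos: [502.8, -239.4, 224.2]
tcp_rot: [3.141, -0.001, 2.595]
contact_force: [-0.6, -0.2, -0.6]
grip_width: 67.0
```

```bash
python3 -c "
from h import *
print(sensors.get_obs()['contact_force'])
go(40,-45,160);go(40,-45,154);go(25,-45,142);go(23,-45,138)
t=imaging.capture('top');s=imaging.capture('scene')
cv2.imwrite('pics/c3.png',np.hstack([crop(t,400,140,130,150,3),crop(s,190,200,130,150,3)]))"
```

```text
[-0.6390972  -0.22998731 -0.58817886]
40 -45 160: pos [ 502.8 -239.4  224.2] yaw 148.7 delta [-0.7 -0.5 64.2] spin -0.1 (alt 179.9 ) j6 -1.61 t 5.575
40 -45 154: pos [ 502.8 -239.4  224.2] yaw 148.7 delta [-0.7 -0.5 70.2] spin -0.1 (alt 179.9 ) j6 -1.61 t 5.575
25 -45 142: pos [ 502.8 -239.4  224.2] yaw 148.7 delta [14.2 -0.5 82.2] spin -0.1 (alt 179.9 ) j6 -1.61 t 5.575
23 -45 138: pos [ 502.8 -239.4  224.2] yaw 148.7 delta [16.2 -0.5 86.2] spin -0.1 (alt 179.9 ) j6 -1.61 t 5.575
```

View pics/c3.png

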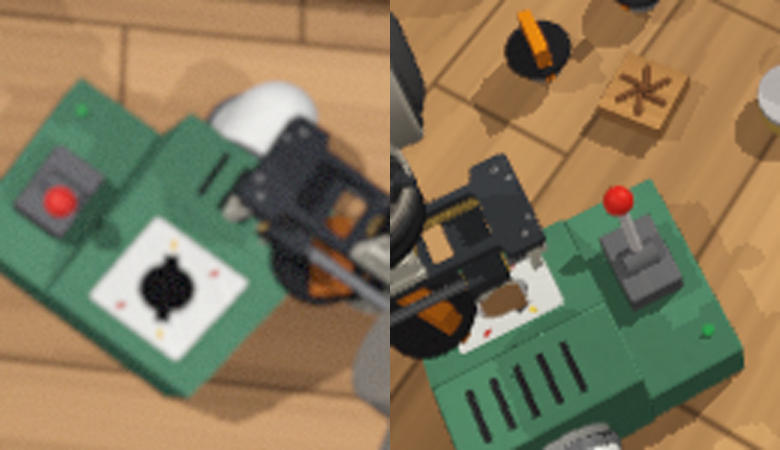

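>>> {"op": "arm_command", "data": {"increments": [0.5, 0, 0, 40, 0, 0.5, 0, 0, 60, 0, 0.5, 0, 0, 66, 0, 0.5, 0, 0, 70, 0, 0.5, 3, 0, 72, 0, 0.5, 6, 0, 74.5, 0, 0.5, 8.5, 0, 76.5, 0, 0.5, 11, 0, 79, 0, 0.5, 13, 0, 81.5, 0, 0.5, 15, 0, 84.5, 0, 0.5, 15, 0, 84.5, 0]}}

```text
time: 7.05
tool_pos: [490.5, -231.9, 141.9]
tcp_rot: [3.141, 0.002, 2.596]
contact_force: [-2.4, 3.3, 5.2]
grip_width: 66.8
```

```bash
python3 -c "
from h import *
print(sensors.get_obs()['contact_force'])
go(23,-45,138)
s=imaging.capture('scene')
cv2.imwrite('pics/c4.png',crop(s,180,240,120,110,5))"
```

```text
[-2.35452569  3.28602114  5.18348649]
23 -45 138: pos [ 490.5 -231.9  141.9] yaw 148.8 delta [ 2.  -0.5  3.9] spin -0.0 (alt 180.0 ) j6 -1.61 t 7.05
```

View pics/c4.png

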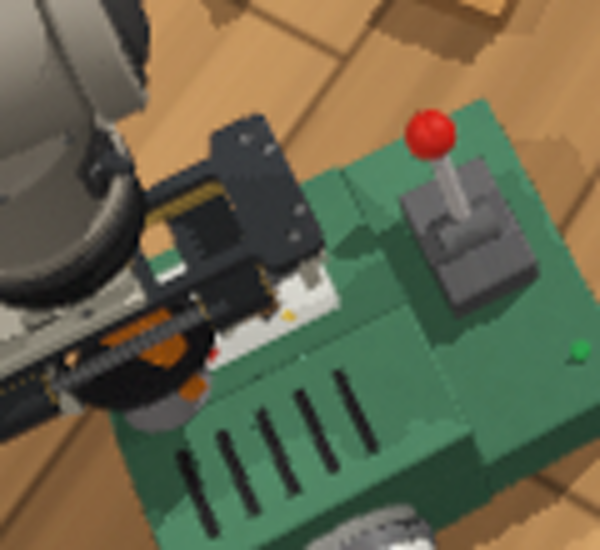

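>>> {"op": "arm_command", "data": {"increments": [0.5, 1, 0, 1.5, 0, 0.5, 0, 0, 3, 0, 0.5, -1, 0, 4.5, 0, 0.5, -1, 0, 4.5, 0]}}

```text
time: 7.6
tool_pos: [491.3, -232.3, 140.6]
tcp_rot: [3.141, 0.003, 2.597]
contact_force: [-10.3, 7.2, 31.1]
grip_width: 66.7
```

```bash
python3 -c "
from h import *
print(p2w('top',455.65,236.2,95),p2w('scene',227,299.3,95))
go(8,-44.4,171);go(-34,0,146.6)"
```

```text
[ 489.37390269 -180.02457677   95.        ] [ 492.50595745 -180.32930395   95.        ]
8 -44.4 171: pos [ 491.3 -232.3  140.6] yaw 148.8 delta [ 17.8  -0.  -30.5] spin -0.0 (alt 180.0 ) j6 -1.61 t 7.6
-34 0 146.6: pos [ 491.3 -232.3  140.6] yaw 148.8 delta [59.9 44.4 -6.2] spin -0.0 (alt 180.0 ) j6 -1.61 t 7.6
```

>>> {"op": "arm_command", "data": {"increments": [0.5, 9, 0, -15, 0, 0.5, 18, 0, -30, 0, 0.5, 40, 22, -18, 0, 0.5, 61, 44, -6, 0, 0.5, 61, 44, -6, 0, 0.5, 61, 44, -6, 0]}}

```text
time: 8.35
tool_pos: [462.3, -164.0, 142.4]
tcp_rot: [-3.141, 0.001, 2.597]
contact_force: [-0.9, -0.9, -0.6]
grip_width: 67.2
```

```bash
python3 -c "
from h import *
go(-35.4,0,146.6)
t=imaging.capture('top');s=imaging.capture('scene')
cv2.imwrite('pics/t5.png',t);cv2.imwrite('pics/s5.png',s)
cv2.imwrite('pics/c5.png',np.hstack([crop(t,395,165,100,125,4),crop(s,185,225,100,125,4)]))"
```

```text
-35.4 0 146.6: pos [ 462.3 -164.   142.4] yaw 148.8 delta [ 1.1  1.1 -4.2] spin -0.0 (alt 180.0 ) j6 -1.52 t 8.35
```

View pics/c5.png

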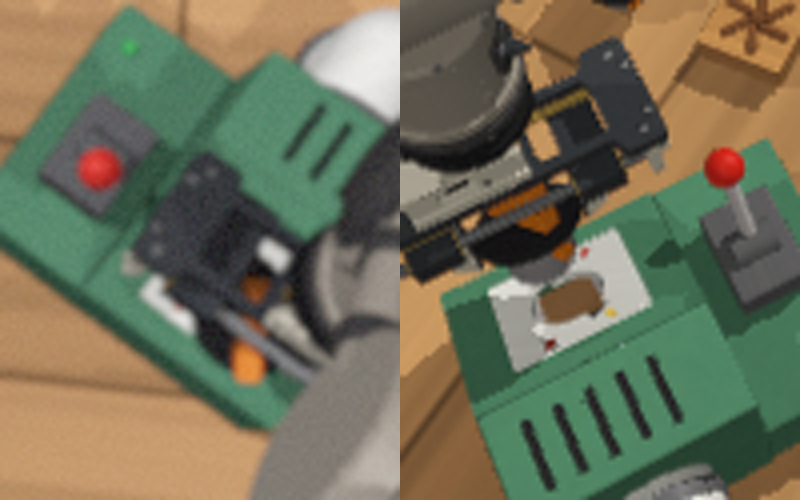

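```bash
cat >> h.py <<'E'
from scipy.spatial.transform import Rotation as Ro
def overlay(n,im,pose,x,y,w,h,k,C=(491,-180.2,95)):
    # pose: (seat-origin pivot world xyz, tilt deg, bar angle deg)
    out=crop(im,x,y,w,h,k);a=np.linspace(0,2*np.pi,60);c=np.c_[np.cos(a),np.sin(a),0*a]
    RB=Rz(A)@Ro.from_euler("y",-pose[1],degrees=True).as_matrix();RP=Rz(A)@Ro.from_euler("y",-30,degrees=True).as_matrix()
    def dr(P,col):cv2.polylines(out,[np.round((w2p(n,P)-[x,y]+.5)*k).astype(int)],True,col,1)
    cart=lambda P:(np.asarray(P,float)-[0,0,34])@(RB@Rz(np.radians(pose[2]))).T+pose[0]
    dr(cart(c*34+[0,0,38]),(255,255,0));dr(cart(c*34+[0,0,30]),(255,255,0));dr(cart(c*19.5),(255,0,255))
    dr(cart([(-27,-7,70),(27,-7,70),(27,7,70),(-27,7,70)]),(0,255,255))
    for s in(1,-1):dr(cart([(s*22,-5,15),(s*30,-5,15),(s*30,5,15),(s*22,5,15)]),(0,255,0))
    port=lambda P:np.asarray(P,float)@RP.T+C
    dr(port(c*24),(0,0,255));u=np.radians(30);
    for s in(1,-1):dr(port(np.array([(s*20,-7.5,0),(s*32,-7.5,0),(s*32,7.5,0),(s*20,7.5,0)])@Rz(u).T),(0,0,255))
    return out
E
python3 - <<'E'
from h import *
o=sensors.get_obs();p=o["tool_pos"]+[0,0,6.7]
cv2.imwrite("pics/o5.png",np.hstack([overlay("top",cv2.imread("pics/t5.png"),(p,30,30),410,190,80,100,5),overlay("scene",cv2.imread("pics/s5.png"),(p,30,30),190,250,80,100,5)]))
E
```

```text
(no output)
```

View pics/o5.png

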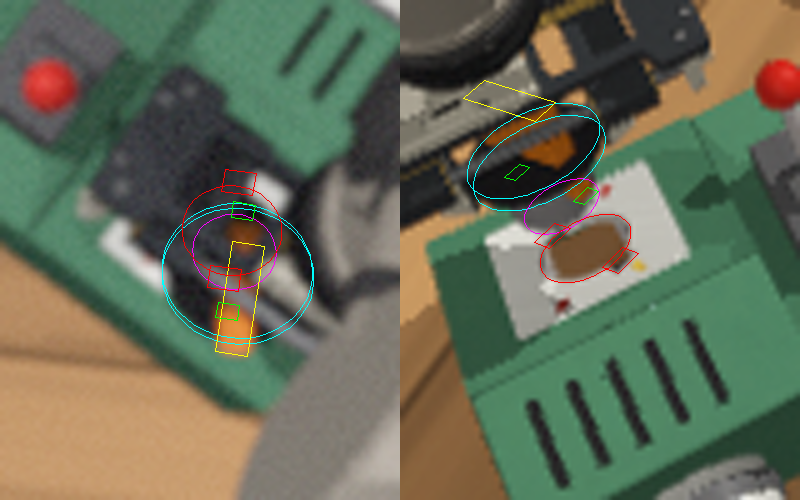

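>>> {"op": "arm_command", "data": {"increments": [0.5, -6, 1, 8, 0, 0.5, -11.2, 1, 16.6, 0, 0.5, -14, 1, 21, 0, 0.5, -16.2, 1, 25.3, 0, 0.5, -18.7, 1, 29.6, 0, 0.5, -21.2, 1, 33.9, 0, 0.5, -21.2, 1, 33.9, 0]}}

```text
time: 9.32
tool_pos: [480.5, -173.6, 107.5]
tcp_rot: [-3.142, -0.0, 2.596]
contact_force: [-0.4, -0.2, -1.0]
grip_width: 67.0
```

>>> {"op": "arm_command", "data": {"increments": [0.5, -1, 0, 1.7, 0, 0.5, -2, 0, 3.5, 0, 0.5, -3, 0, 5.2, 0, 0.5, -4, 0, 6.9, 0, 0.5, -5, 0, 8.7, 0, 0.5, -5, 0, 8.7, 0]}}

```text
time: 10.07
tool_pos: [484.7, -176.2, 99.0]
tcp_rot: [-3.142, -0.0, 2.596]
contact_force: [-0.3, -0.0, -0.7]
grip_width: 67.0
```

```bash
python3 - <<'E'
from h import *
s=imaging.capture("scene");t=imaging.capture("top");o=sensors.get_obs();p=o["tool_pos"]+[0,0,6.7];print(o["contact_force"],o["moment"])
cv2.imwrite("pics/o6.png",np.hstack([overlay("top",t,(p,30,30),410,190,80,100,5),overlay("scene",s,(p,30,30),190,250,80,100,5)]))
E
```

```text
[ 0.3505794   0.60475137 -1.04940084] [ 0.03804397 -0.12321198  0.02368841]
```

View pics/o6.png

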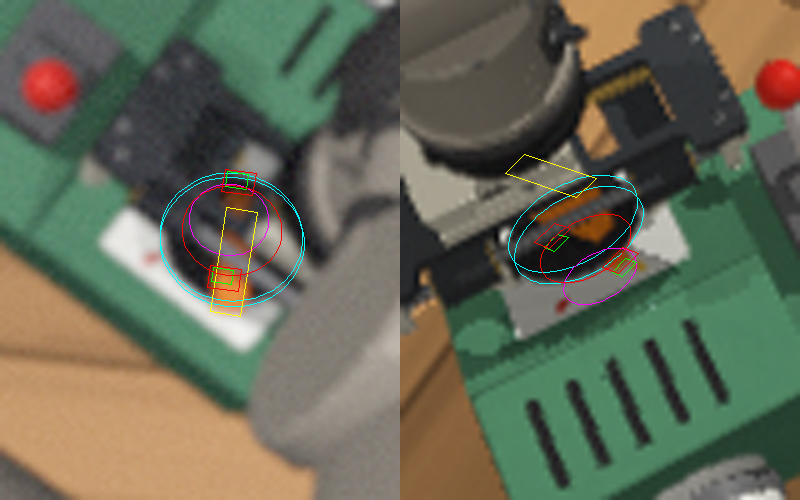

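>>> {"op": "arm_command", "data": {"increments": [0.5, -0.6, 0, 1.1, 0, 0.5, -1.2, 0, 2.2, 0, 0.4, -1.2, 0, 2.2, 0, 0.2, -1.2, 0, 2.2, 0, 0, -1.2, 0, 2.2, 0, 0, -1.2, 0, 2.2, 0, 0, -1.2, 0, -20, 0, 0, -1.2, 0, -60, 0, 0, -1.2, 0, -85, 0, 0, -1.2, 0, -85, 0]}}

```text
time: 11.42
tool_pos: [486.9, -177.6, 185.6]
tcp_rot: [-3.142, 0.005, 2.596]
contact_force: [0.8, 0.4, -0.2]
grip_width: 91.6
```

```bash
python3 - <<'E'
from h import *
s=imaging.capture("scene");t=imaging.capture("top");cv2.imwrite("pics/t7.png",t);cv2.imwrite("pics/s7.png",s)
RP=Rz(A)@Ro.from_euler("y",-30,degrees=True).as_matrix();p=np.array([491,-180.2,95])+RP@[0,0,4]
cv2.imwrite("pics/o7.png",np.hstack([overlay("top",t,(p,30,30),410,190,80,100,5),overlay("scene",s,(p,30,30),190,250,80,100,5)]))
for h in(55,65,70):print(h,(np.array([491,-180.2,95])+RP@[0,0,h-30]).round(1))
delta(491,-180.2,190,148.8)
E
```

```text
55 [ 480.3 -173.7  116.7]
65 [ 476.  -171.1  125.3]
70 [ 473.9 -169.8  129.6]
pos [ 485.5 -176.9  183.3] yaw 148.8 delta [-6.4 -0.  -6.7] spin -0.0 (alt 180.0 ) j6 -1.52 t 11.525
```

View pics/o7.png

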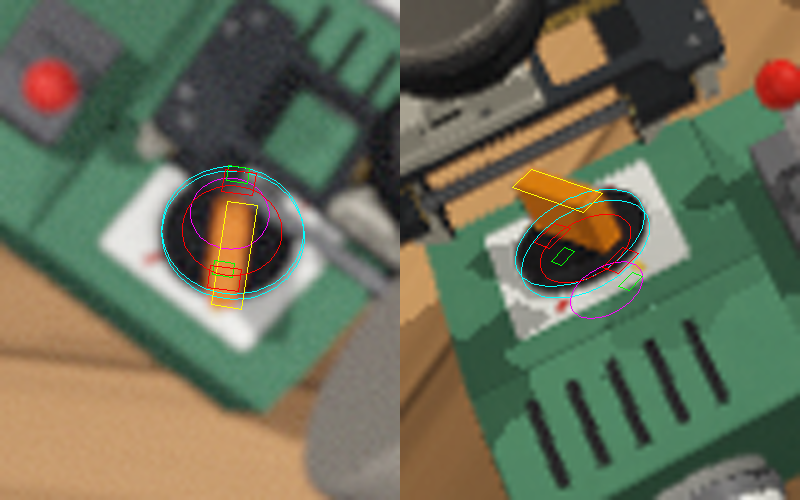

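>>> {"op": "arm_command", "data": {"increments": [1, -6.4, 8, 0, 0, 1, -6.4, 8, 0, 0, 1, -6.4, 8, 0, 0, 1, -6.4, 8, 0, 0, 1, -6.4, 8, 0, 0, 1, -6.4, 8, 0, 0, 1, -6.4, 8, 20, 0, 1, -6.4, 8, 36, 0, 1, -6.4, 8, 39, 0, 1, -6.4, 8, 41, 0, 1, -6.4, 8, 42.5, 0, 1, -6.4, 8, 42.5, 0]}}

```text
time: 13.02
tool_pos: [495.6, -173.4, 142.0]
tcp_rot: [-3.142, 0.001, 2.596]
contact_force: [0.0, -0.0, 0.3]
grip_width: 0.4
```

>>> {"op": "arm_command", "data": {"increments": [1, 0, 0, 1.5, 0, 1, 0, 0, 3, 0, 1, 0, 0, 4.5, 0, 1, 0, 0, 4.5, 0]}}

```text
time: 13.52
tool_pos: [496.0, -173.7, 139.9]
tcp_rot: [-3.141, 0.003, 2.597]
contact_force: [-4.7, 1.7, 20.3]
grip_width: 0.7
```

>>> {"op": "arm_command", "data": {"increments": [1, 0, 0, -20, 0, 0.71, 0, 0, -40, -10, 0.71, 0, 0, -40, -20, 0.71, 0, 0, -40, -33.7, 0.71, 0, 0, -40, -33.7]}}

```text
time: 14.15
tool_pos: [495.4, -173.3, 177.2]
tcp_rot: [-3.141, 0.0, -3.096]
contact_force: [0.0, 0.9, -0.3]
grip_width: 26.6
```

```bash
python3 - <<'E'
from h import *
t=cv2.imread("pics/t7.png");s=cv2.imread("pics/s7.png")
# estimate bar angle after insertion from orange masks, both cams
RP=Rz(A)@Ro.from_euler("y",-30,degrees=True).as_matrix();ctr={"top":(454,236),"scene":(308-190+190-77,292)}
P0=np.array(list(product((-27,27),(-7,7),(8,40))),float)
for n,im in(("top",t),("scene",s)):
    X,Y={"top":(456,232),"scene":(304,294)}[n] if n=="top" else (304-80+0,294)
    h=cv2.cvtColor(im,cv2.COLOR_BGR2HSV);m=cv2.inRange(h,(5,150,100),(20,255,255))[Y-24:Y+24,X-24:X+24]
    _,l,st,_=cv2.connectedComponentsWithStats(m);m=(l==1+np.argmax(st[1:,4])).astype(np.uint8)
    ob=cv2.resize(m*255,None,fx=8,fy=8)>127
    def cost(p):
        W=P0@(RP@Rz(np.radians(p[2]))).T+[491+p[0],-180.2+p[1],95];k=np.zeros((384,384),np.uint8)
        cv2.fillConvexPoly(k,cv2.convexHull(((w2p(n,W)-[X-24,Y-24]+.5)*8).astype(np.int32)),1);k=k>0
        return 1-(k&ob).sum()/(k|ob).sum()
    r=min((minimize(cost,[0,0,a],method="Nelder-Mead",options=dict(initial_simplex=[[0,0,a],[4,0,a],[0,4,a],[0,0,a+15]])) for a in(10,25,40)),key=lambda r:r.fun);print(n,m.sum(),r.x,r.fun)
go_=delta(477.3,-171.9,114,182.5)
E
```

```text
top 169 [-1.14128433  2.02184808 27.83493199] 0.2457815982171283
scene 217 [-0.33096105  1.43147416 28.58139832] 0.08211398409834969
pos [ 495.4 -173.3  177.2] yaw -177.4 delta [18.   2.3 63.2] spin 0.1 (alt -179.9 ) j6 -2.1 t 14.15
```

>>> {"op": "arm_command", "data": {"increments": [0.71, 18.5, 3.8, 0, 0, 0.71, 18.5, 3.8, 0, 0, 0.71, 18.5, 3.8, 30, 0, 0.71, 18.5, 3.8, 45, 0, 0.71, 18.5, 3.8, 53, 0, 0.71, 18.5, 3.8, 61, 0, 0.71, 18.5, 3.8, 61, 0]}}

```text
time: 15.02
tool_pos: [476.8, -170.3, 115.9]
tcp_rot: [3.141, -0.0, -3.099]
contact_force: [0.5, -0.1, -0.5]
grip_width: 26.5
```

>>> {"op": "arm_command", "data": {"increments": [0.75, 0, 0, 0, 6, 0.75, 0, 0, 0, 12, 0.75, 0, 0, 0, 18, 0.75, 0, 0, 0, 24, 0.75, 0, 0, 0, 30, 0.75, 0, 0, 0, 36, 0.75, 0, 0, 0, 42, 0.75, 0, 0, 0, 48, 0.75, 0, 0, 0, 54, 0.75, 0, 0, 0, 60, 0.75, 0, 0, 0, 60]}}

```text
time: 16.4
tool_pos: [477.1, -170.6, 116.8]
tcp_rot: [3.141, 0.001, 2.138]
contact_force: [-1.2, -1.1, 0.0]
grip_width: 23.2
```

>>> {"op": "arm_command", "data": {"increments": [0.75, 0, 0, 0, 5, 0.75, 0, 0, 0, 10, 0.75, 0, 0, 0, 15, 0.75, 0, 0, 0, 18, 0.75, 0, 0, 0, 18]}}

```text
time: 17.02
tool_pos: [477.1, -170.6, 116.8]
tcp_rot: [3.141, 0.001, 1.826]
contact_force: [-0.8, -0.5, 3.9]
grip_width: 23.1
```

```bash
python3 - <<'E'
from h import *
o=sensors.get_obs();print(o["contact_force"],o["moment"],np.degrees(o["tcp_rot"]))
E
```

```text
[-0.78762717 -0.53353024  3.86543826] [-0.07254288 -0.08785127  0.10820019] [1.79945726e+02 6.43683032e-02 1.04603497e+02]
```

>>> {"op": "arm_command", "data": {"increments": [0.75, 0, 0, 0, 3, 0.75, 0, 0, 0, 6, 0.75, 0, 0, 0, 9, 0.75, 0, 0, 0, 9]}}

```text
time: 17.52
tool_pos: [478.2, -170.2, 117.0]
tcp_rot: [3.138, 0.001, 1.669]
contact_force: [4.1, 4.3, 5.4]
grip_width: 22.9
```

```bash
python3 - <<'E'
from h import *
o=sensors.get_obs();print(o["contact_force"],o["moment"],np.degrees(o["tcp_rot"]))
E
```

```text
[4.11855044 4.33549174 5.42352407] [ 0.60301218 -0.9776984   0.26671981] [1.79801201e+02 5.11188054e-02 9.56119343e+01]
```

>>> {"op": "arm_command", "data": {"increments": [0.71, 0, 0, 0, -8, 0.71, 0, 0, 0, -14, 0.71, 0, 0, -10, -14, 0.71, 0, 0, -60, -14, 0.71, 0, 0, -90, -14, 0.71, 0, 0, -90, -14]}}

```text
time: 18.27
tool_pos: [477.8, -171.0, 208.8]
tcp_rot: [3.138, 0.004, 1.909]
contact_force: [-0.2, 0.0, -0.2]
grip_width: 26.8
```

```bash
python3 - <<'E'
from h import *
s=imaging.capture("scene");t=imaging.capture("top");cv2.imwrite("pics/t8.png",t);cv2.imwrite("pics/s8.png",s)
RP=Rz(A)@Ro.from_euler("y",-30,degrees=True).as_matrix();p=np.array([491,-178.8,95])+RP@[0,0,4]
cv2.imwrite("pics/o8.png",np.hstack([overlay("top",t,(p,30,-30),410,190,80,100,5),overlay("scene",s,(p,30,-30),190,250,80,100,5)]))
o=sensors.get_obs();print(o["contact_force"],o["tool_pos"])
E
```

```text
[ 0.37318999 -0.25542487 -0.57233437] [ 476.37520503 -170.23219005  205.92554482]
```

View pics/o8.png

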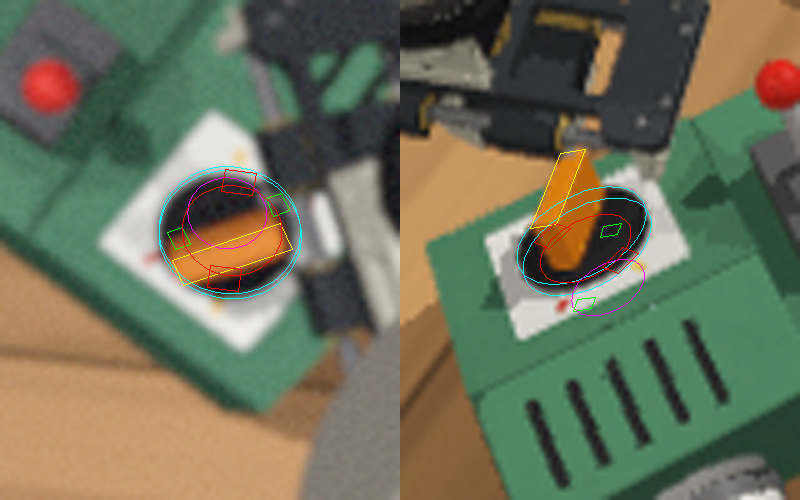

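```bash
cat > fit.py <<'E'
from h import *
RP=Rz(A)@Ro.from_euler("y",-30,degrees=True).as_matrix();P0=np.array(list(product((-27,27),(-7,7),(8,40))),float)
def fit(n,im,a0s):
    X,Y={"top":(456,232),"scene":(224,294)}[n]
    h=cv2.cvtColor(im,cv2.COLOR_BGR2HSV);m=cv2.inRange(h,(5,150,100),(20,255,255))[Y-24:Y+24,X-24:X+24]
    _,l,st,_=cv2.connectedComponentsWithStats(m);m=(l==1+np.argmax(st[1:,4])).astype(np.uint8)
    ob=cv2.resize(m*255,None,fx=8,fy=8)>127
    def cost(p):
        W=P0@(RP@Rz(np.radians(p[2]))).T+[491+p[0],-180.2+p[1],95];k=np.zeros((384,384),np.uint8)
        cv2.fillConvexPoly(k,cv2.convexHull(((w2p(n,W)-[X-24,Y-24]+.5)*8).astype(np.int32)),1);k=k>0
        return 1-(k&ob).sum()/(k|ob).sum()
    r=min((minimize(cost,[0,0,a],method="Nelder-Mead",options=dict(initial_simplex=[[0,0,a],[4,0,a],[0,4,a],[0,0,a+15]])) for a in a0s),key=lambda r:r.fun);print(n,m.sum(),r.x,r.fun)
E
python3 -c "
from fit import *
for n in('top','scene'):fit(n,cv2.imread(f'pics/{n[0]}8.png'),(-45,-30,-15))"
```

```text
top 242 [ -1.554449     2.34740573 -32.9160567 ] 0.13175569644090135
scene 224 [ -0.93334742   2.44183608 -27.71195191] 0.09505873340143
```

>>> {"op": "arm_command", "data": {"increments": [0.71, 0, 0, 40, -6, 0.71, 0, 0, 70, -6, 0.71, 0, 0, 80, -6, 0.71, 0, 0, 90, -6, 0.77, 0, 0, 90, -6, 0.77, 0, 0, 90, -6, 0.77, 0, 0, 90, 0, 0.77, 0, 0, 90, 5, 0.77, 0, 0, 90, 10, 0.77, 0, 0, 90, 15, 0.77, 0, 0, 90, 18, 0.77, 0, 0, 90, 18]}}

```text
time: 19.88
tool_pos: [477.3, -168.9, 117.1]
tcp_rot: [3.14, -0.001, 1.599]
contact_force: [1.2, 7.0, 2.9]
grip_width: 22.0
```

```bash
python3 - <<'E'
from h import *
o=sensors.get_obs();print(o["contact_force"],o["moment"],np.degrees(o["tcp_rot"]),o["tool_pos"])
E
```

```text
[1.16799988 6.97495663 2.87224851] [ 1.34437173 -0.44851299  1.46150956] [ 1.79922623e+02 -5.70411985e-02  9.16182826e+01] [ 477.34521148 -168.85735211  117.10063546]
```

>>> {"op": "arm_command", "data": {"increments": [0.71, 0, 0, 0, -10, 0.71, 0, 0, 0, -20, 0.71, 0, 0, -15, -20, 0.71, 0, 0, -70, -20, 1, 0, 0, -95, -20, 1, 0, 0, -95, -20, 1, 0, 0, -95, -20]}}

```text
time: 20.75
tool_pos: [476.4, -170.1, 210.9]
tcp_rot: [-3.141, -0.0, 1.943]
contact_force: [-0.8, 0.2, -0.3]
grip_width: 2.4
```

```bash
python3 - <<'E'
from fit import *
import h;h.B0=np.array([491,-180.2])
s=imaging.capture("scene");t=imaging.capture("top")
fit("top",t,(-45,-30,-15));fit("scene",s,(-45,-30,-15))
go(-48,120,205)
b=[]
for im in(t,s):
    m=cv2.inRange(cv2.cvtColor(im,cv2.COLOR_BGR2HSV),(0,180,110),(4,255,255));_,l,st,ce=cv2.connectedComponentsWithStats(m);i=1+np.argmax(st[1:,4]);b.append(ce[i]);print(ce[i],st[i,4])
P,e=tri(*b);print(P,e,Rz(-A)@(P-[491,-180.2,0]))
E
```

```text
top 218 [ -2.62225599   4.94561985 -31.0519845 ] 0.17963955816807697
scene 229 [ -0.89843465   2.3263842  -27.49708634] 0.07421126580661641
-48 120 205: pos [ 476.2 -170.   210.2] yaw 111.4 delta [96.2 76.3  5.2] spin -37.4 (alt 142.6 ) j6 -0.87 t 20.85
[419.82758621 207.06896552] 58
[265.65217391 266.30434783] 69
[544.8279091  -72.16834561 145.09615929] 0.922657209253908 [ -9.9208452  120.2907269  145.09615929]
```

>>> {"op": "arm_command", "data": {"increments": [1, 40, 32, 0, -10, 1, 80, 64, 0, -20, 1, 96, 76, 0, -30, 1, 96, 76, 0, -37.4, 1, 96, 76, 0, -37.4, 1, 96, 76, 40, -37.4, 1, 96, 76, 78, -37.4, 1, 96, 76, 78, -37.4]}}

```text
time: 21.85
tool_pos: [510.2, -53.0, 130.5]
tcp_rot: [-3.139, -0.007, 2.595]
contact_force: [-0.3, 0.4, 1.0]
grip_width: 0.4
```

>>> {"op": "arm_command", "data": {"increments": [1, -8, 1, 0, 0, 1, -16, 1, 0, 0, 1, -24, 1, 0, 0, 1, -32, 1, 0, 0, 1, -40, 1, 0, 0, 1, -48, 1, 0, 0, 1, -56, 1, 0, 0, 1, -64, 1, 0, 0, 1, -72, 1, 0, 0, 1, -78, 1, 0, 0, 1, -78, 1, 0, 0]}}

```text
time: 23.22
tool_pos: [579.5, -92.7, 132.9]
tcp_rot: [-3.141, -0.001, 2.598]
contact_force: [-2.5, 0.9, -0.9]
grip_width: 0.5
```

>>> {"op": "arm_command", "data": {"increments": [1, -3, 0, 0, 0, 1, -6, 0, 0, 0, 1, -6, 0, 0, 0]}}

```text
time: 23.6
tool_pos: [580.2, -93.1, 132.6]
tcp_rot: [-3.14, -0.012, 2.599]
contact_force: [-17.2, 9.0, 8.9]
grip_width: 0.2
```

>>> {"op": "arm_command", "data": {"increments": [1, -3, 0, 0, 0, 1, -6, 0, 0, 0, 1, -6, 0, 0, 0]}}

```text
time: 23.98
tool_pos: [580.7, -93.3, 132.5]
tcp_rot: [-3.139, -0.024, 2.599]
contact_force: [-33.3, 19.2, 20.8]
grip_width: 0.4
```

Hard against the stop. I back off, lift clear and check.

>>> {"op": "arm_command", "data": {"increments": [1, 15, 0, 0, 0, 1, 35, 0, 0, 0, 1, 35, 0, -50, 0, 1, 35, 0, -100, 0, 1, 95, 0, -130, 0, 1, 150, 0, -130, 0, 1, 200, 0, -130, 0, 1, 200, 0, -130, 0, 1, 200, 0, -130, 0]}}

```text
time: 25.1
tool_pos: [419.9, 4.2, 263.8]
tcp_rot: [3.141, 0.003, 2.598]
contact_force: [0.5, -0.6, -0.6]
grip_width: 0.4
```

```bash
python3 - <<'E'
from fit import *
s=imaging.capture("scene");t=imaging.capture("top")
fit("top",t,(-45,-30,-15));fit("scene",s,(-45,-30,-15))
b=[]
for im in(t,s):
    m=cv2.inRange(cv2.cvtColor(im,cv2.COLOR_BGR2HSV),(0,180,110),(4,255,255));_,l,st,ce=cv2.connectedComponentsWithStats(m);i=1+np.argmax(st[1:,4]);b.append(ce[i])
P,e=tri(*b);print(P,e,Rz(-A)@(P-[491,-180.2,0]));o=sensors.get_obs();print(o["contact_force"],o["tool_pos"])
cv2.imwrite("pics/f9.png",np.hstack([crop(t,250,130,270,170,1.48),crop(s,185,130,270,240,1.48)[:251]]) if 0 else np.vstack([crop(t,240,130,280,150,2),crop(s,185,160,280,150,2)]))
E
```

```text
Traceback (most recent call last):
  File "fit.py", line 6, in fit
    _,l,st,_=cv2.connectedComponentsWithStats(m);m=(l==1+np.argmax(st[1:,4])).astype(np.uint8)
                                                         ~~~~~~~~~^^^^^^^^^^
ValueError: attempt to get argmax of an empty sequence
```

Arm hides the top view; I use only the scene view.

```bash
python3 - <<'E'
from fit import *
s=imaging.capture("scene");t=imaging.capture("top")
cv2.imwrite("pics/f9.png",np.vstack([crop(t,240,130,280,150,2),crop(s,185,220,140,150,4)[:300,:560]]))
fit("scene",s,(-45,-30,-15));o=sensors.get_obs();print(o["contact_force"],o["tool_pos"])
m=cv2.inRange(cv2.cvtColor(s,cv2.COLOR_BGR2HSV),(0,180,110),(4,255,255));_,l,st,ce=cv2.connectedComponentsWithStats(m);i=1+np.argmax(st[1:,4])
print(ce[i],Rz(-A)@(p2w("scene",*ce[i],144)-[491,-180.2,0]))
E
```

```text
scene 229 [ -0.89843465   2.3263842  -27.49708634] 0.07421126580661641
[-0.04319958  0.32115216  0.67499166] [419.63688723   3.99046883 262.85319606]
[276.42307692 287.47435897] [ 54.05125573 119.78307743 144.        ]
```

View pics/f9.png

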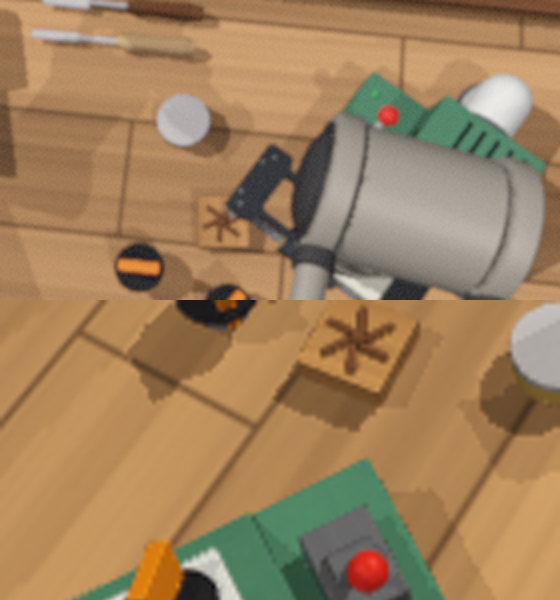

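```bash
python3 -c "
from plant import ticket;print(ticket.close_job())"
```

```text
the job is handed in; nothing more can be done
None
```

The filter cartridge is locked in the port, and the red switch lever was thrown right over only after that. I handed the job in at about 25 s of robot time; `close_job` gives no verdict.

**What I did**
- **Picking up:** I took the leftmost of the three look-alike cartridges (y ≈ 271 mm) by its flange.
- **Tilting and fitting:** The tool only points straight down, so I pressed the cartridge's foot over the crest of the box to tilt it about 30° in the grip. I then slid it through the slots with almost no contact force and released it.
- **Seating:** I pressed it home on the grip bar with about 20 N. Contact came at 140 mm, against 141 mm expected when fully home.
- **Locking and starting:** I straddled the grip bar and turned it clockwise to the stop, then pushed the lever across.

**Last checks**
- **Locked:** A second turn met the stop at about 1.5 N m and the bar did not move further.
- **Bar angle:** The two cameras disagree slightly, −27.5° in the scene view and −31° to −33° in the top view, against −30° when locked. The scene view read the same −27.5° after the lever was thrown.
- **Switch:** The ball went from −10 to +54 mm in the box's x, and the lever was hard against its end stop at about 43 N, pushed with the fingertips.
- **Clear of everything:** The arm is away from all objects with contact force near zero. The other things seen in the last pictures looked undisturbed, but the mallet and the sanding block were outside those crops. In the top view the arm hid the port, so only the scene view gave the final cartridge check.

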